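# Ready the stamp over the silver blank

### The arm

A 6-joint arm with a two-finger parallel gripper is mounted at the origin on the work surface. World frame = base frame: x ahead of the robot, y to its left, z up, the work surface at z = 0. Lengths are in m, angles in rad, forces in N, time in s.
With the tool pointing down it reaches from about 0.4 to 0.925 m from the base axis. Payload 3.4 kg.
Tool frame: the origin (TCP) lies between the finger pads; the fingertips stand 14 mm ahead of it and the grasp point (between the pads) lies 5 mm behind it; z points along the fingers, y is the line along which they close (so a half turn about z gives the same grasp; the last joint's range is limited). The gripper opens to 85 mm and grips with 20 to 120 N. Pads are 22 mm wide; open, the fingers measure 114 mm over their backs; the gripper's body (76 mm by 85 mm) begins 54 mm behind the grasp point. The pads swing forward as they close: fully open they stand 13 mm farther back than shut.
Start: joints at [-1.383, 0.307, 1.506, -0, 1.328, -0.073], TCP at [0.148, -0.556, 0.225] pointing down, gripper open.
Joint ranges: [-3.12, 3.12], [-1.05, 2.28], [0.14, 2.33], [-1.42, 4.57], [0.1, 2.73], [-2.68, 2.68]. Speed limits (rad/s): [2.57, 2.57, 3.14, 3.14, 3.14, 3.14].

### API

Orientations are given as a unit quaternion [w, x, y, z].
In Python, from rig import arm, capture gives the robot as it stands. The module is installed in compiled form; this text tells all that it offers.
- The arm moves only by the tool apply_moves, never from a script. Its argument "increments" is a list that holds one entry, the list of rows, each a list of 7 numbers: the shift along the tool's x, y, z in mm, then the turn, a rotation vector about the tool's x, y, z in degrees, then the finger opening in mm, from 0 to 85.4. A call has 1 to 10 rows; each row shifts and turns the commanded pose from where the row before left it, along the tool's axes as they then stand; what a row does not reach is not made up. A row lasts 1/10 s, in which the tool goes at most 50 mm and 8.59 degrees, less where a joint would pass 70% of its speed; a pose out of reach is approached as far as the arm can. A call with a gripper value outside its range is refused whole. The fingers move at their own pace and stop on an object; the grip force is fixed at half the most. Time passes only in rows, so rows that do not move let the fingers close. It gives the time, the measured TCP pose, the force, the opening and the grip force at its end, in the units of the state.
- arm.get_state(): the state, without advancing time (a new reading comes with each control period).
- capture(name): name is "side" or "top" or "wrist"; returns a dict with "image" (480x640x3 uint8, red, green, blue), "K" (3x3 intrinsics, pixels), "position" and "orientation" of the camera in the world. Camera axes: x right, y up, looking along -z (the intrinsics and any distortion apply to the point x, -y, -z); pixel columns grow to the right and rows downward; lengths in m; the calibration is good to about 2 mm. The wrist camera is an equidistant fisheye: a pixel r from the principal point sees the ray r / f radians off the axis. A picture is of the moment at which its call begins. There is no depth.
- arm.hand_in(): hands the job in; it is judged then, once.
The state is a dict: "time_s": time; "joints": joint angles; "qd": joint speeds; "tau": joint torques, N m; "tcp_pos": TCP position; "tcp_rot": TCP orientation; "ft_force": force on the tool from outside, world axes, zero at the start; "moment": the same for the moment, N m; "opening": finger opening in m; "gripper_force": force on a finger pad.
Only numpy, scipy, OpenCV 4.12 (cv2) and the standard library are available. Lean on these libraries where they do the work, as an engineer would, in place of code of your own. Each camera call takes 0.05 s, during which the arm holds its last target. There are 200 camera calls.

### The job

The silver blank already lies on the die: first swing the hinged hold-down plate of the stamping fixture fully shut on it. Then take the rectangular steel stamp from its tray, carry it over the top of the pliers rack without touching the rack, and finish holding it still and upright about one centimetre above the window in the hold-down plate, centred on the window and square with it, never touching the fixture with the stamp. Keep holding it there when you finish, ready for the hammer, and leave the round punch, the bangle and the wooden mandrel where they are.

Things in the scene. Friction and masses are not known exactly. Their poses are not given: they have to be found in the camera images.
- fixture: Stamping fixture, fixed to the bench: dark wooden foot 190 x 120 mm, 14 mm high (reaching from x = -90 to x = +100 mm), on it a dark steel die block 105 x 90 mm whose top is 48.5 mm above the bench, with a silver disc 46 mm across on top. Origin: underside of the foot, below the middle of the disc; its z is up, its x points to the hinge side (roughly away from the robot).
- hinge (a point): Middle of the hinge axis of the hold-down plate, 65 mm from the fixture origin along the fixture's x and 54 mm above the bench. The axis runs along the fixture's y. Two hinge lugs reach 64 mm above the bench, at 44 to 60 mm either side along y.
- holdplate (a joint): Angle of the steel hold-down plate: 0 = shut, level on the die block; grows as its free edge (nearest the robot) lifts. Plate 8 mm thick, 90 mm wide, reaching 122 mm from the hinge; solid front bar from 85 to 122 mm. Shut, its top is 58 mm above the bench. The stiff hinge stays where left; 2 to 4 N downwards on the front bar closes it. It starts partly open, 0.7 to 1.15.
- window (a point): Centre of the rectangular window that passes through the hold-down plate, in the plane of the plate's top face, 65 mm from the hinge. The window is 40 mm along its x and 28 mm along its y. Its axes turn with the plate; when shut they are parallel to the fixture's, the point is right above the fixture's origin and 58 mm above the bench.
- stamp: Rectangular steel stamp, a plain upright bar 32 mm (its x) x 20 mm (its y) x 100 mm tall (its z), 0.35 to 0.52 kg, standing loose in one pocket of the tray on a floor 6 mm above the bench. Origin: centre of its underside (the stamping face). Turned half round it is the same.
- tray: Wooden tray 180 mm (its x) x 76 mm (its y), fixed, walls 6 mm thick and 16 mm high, floor 6 mm; a divider across the middle makes two pockets. The stamp stands in one pocket and the round punch in the other, either way round. The tray and the fixture have the rack between them; either may be on the robot's left. Origin: centre of its underside.
- rack: Wooden rack with five pliers, fixed between the tray and the fixture: 300 mm long (its x, roughly away from the robot), 70 mm wide (its y), highest point 120 mm above the bench. Origin: centre of its underside. Must not be touched.
- round_punch: Round steel punch, 26 mm diameter, 100 mm tall, standing in the other pocket, its axis about 90 mm from the stamp's. Not to be moved. Origin: centre of its underside.
- bangle: Silver bangle, 68 mm across, 12 mm high, lying loose on the bench beyond the work. Not to be moved. Origin: centre of its underside.
- mandrel: Wooden tapered mandrel, 48 mm across at the foot, 150 mm tall, standing loose on the bench beyond the work. Not to be moved. Origin: centre of its underside.
Things that resemble listed ones, but are neither listed nor needed, are in the scene too. Leave any green or turquoise look-alike of the stamp alone.

How it is judged:
By the outcome, as a careful person would: the job done as asked, in the order asked, and still so for the second after the job is handed in, while the arm keeps its last pose, push and grip.
It also fails if it takes over 64 s, if anything falls off the work surface, if the arm or the gripper's body presses on something with over 40 N, if the wrist force passes 120 N, or if a joint passes its speed limit or range.

## Working session

There is one attempt and no reset: what is moved stays moved. The work goes in short steps, Python scripts to look and compute and a tool call to move; the robot and the scene stay as the last step left them, time stands still between calls to the robot, and variables do not carry over. Pictures are saved under pics/ and viewed, at most 10 in all, crops included, and the job is handed in when it is done.

Besides the shell and the picture viewer there is one more tool, called as name([rows], argument=value, ...), one row to a line, values as JSON. apply_moves: Moves the arm, as the interface text tells. Its arguments: {"type":"object","properties":{"increments":{"type":"array"}},"required":["increments"]}

```bash
mkdir -p pics
cat > h.py <<'E'
import numpy as np, cv2
from scipy.spatial.transform import Rotation as R
from rig import arm, capture
def rot(q): return R.from_quat([q[1],q[2],q[3],q[0]]).as_matrix()
def snap(n,f):
    c=capture(n); cv2.imwrite(f'pics/{f}.png',c['image'][:,:,::-1]); np.savez(f'pics/{f}.npz',K=c['K'],p=c['position'],q=c['orientation']); return c
def load(f): d=np.load(f'pics/{f}.npz'); return d['K'],d['p'],rot(d['q'])
def px2z(f,u,v,z,fish=False):
    K,p,M=load(f); a=(u-K[0,2])/K[0,0]; b=(v-K[1,2])/K[1,1]
    if fish:
        r=np.hypot(a,b); s=np.sin(r)/r; d=np.array([a*s,-b*s,-np.cos(r)])
    else: d=np.array([a,-b,-1])
    d=M@d; return p+d*(z-p[2])/d[2]
def proj(f,X,fish=False):
    K,p,M=load(f); c=M.T@(np.asarray(X,float)-p); x,y,z=c[0],-c[1],-c[2]
    if fish:
        h=np.hypot(x,y); r=np.arctan2(h,z); x,y,z=x/h*r,y/h*r,1
    return np.array([K[0,0]*x/z+K[0,2],K[1,1]*y/z+K[1,2]])
E
python3 - <<'E'
from h import *
for n in('top','side','wrist'):
    c=snap(n,n+'0'); print(n,c['K'].tolist(),c['position'],c['orientation'],[k for k in c])
s=arm.get_state(); print(s)
E
```

```text
top [[612.999756630427, 0.0, 323.893163381431], [0.0, 612.999756630427, 238.33667620117845], [0.0, 0.0, 1.0]] [0.4173069  0.05747382 1.10480326] [ 0.71322554  0.03526259 -0.04667013 -0.69848964] ['image', 'K', 'position', 'orientation']
side [[453.84350105951296, 0.0, 311.4633168895762], [0.0, 453.84350105951296, 247.35443122688068], [0.0, 0.0, 1.0]] [ 0.29720172 -0.43141272  0.6368058 ] [ 0.89387479  0.36726994 -0.09298281 -0.23969742] ['image', 'K', 'position', 'orientation']
wrist [[371.64829954431775, 0.0, 315.58866663100594], [0.0, 371.64829954431775, 240.587206779347], [0.0, 0.0, 1.0]] [ 0.21232855 -0.53934637  0.37245049] [ 0.7862253  -0.10485458  0.08145591 -0.60350661] ['image', 'K', 'position', 'orientation']
{'time_s': 0.15, 'joints': array([-1.38353991e+00,  3.07429128e-01,  1.50733082e+00, -2.32313410e-06,
        1.32841024e+00, -7.34749724e-02]), 'qd': array([ 2.96213254e-05, -3.84491549e-03, -3.18557185e-03,  1.07313476e-04,
       -1.59146742e-03, -7.38255748e-04]), 'tau': array([ 1.62018434e-03, -4.57977891e+01, -2.52219540e+01,  1.67764392e-04,
        8.42822628e-03, -2.38067571e-05]), 'tcp_pos': array([ 0.14811996, -0.55505628,  0.22429268]), 'tcp_rot': array([-7.87426943e-04,  9.91514076e-01,  1.29996980e-01, -4.59748985e-05]), 'ft_force': array([0.70500041, 0.25889346, 0.32041887]), 'moment': array([-0.01827112, -0.03378575,  0.02011546]), 'gripper_force': 0.0, 'opening': 0.0847651490274952}
```

View pics/top0.png

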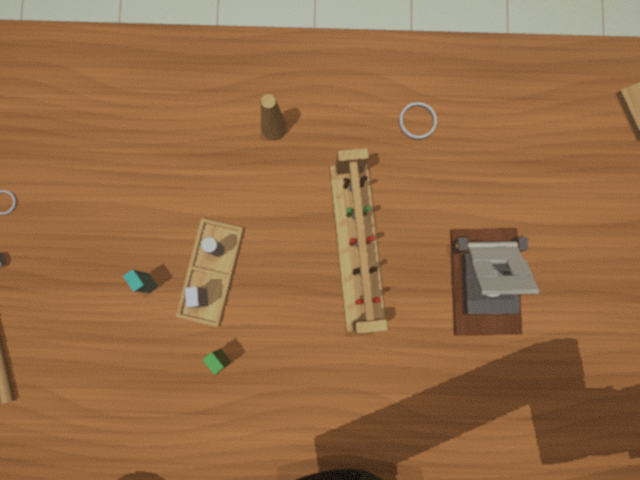

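View pics/side0.png

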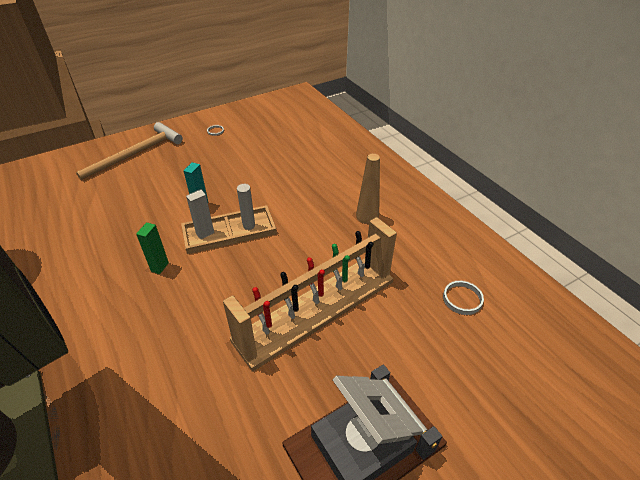

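Run:
```python
from h import *
im=cv2.imread('pics/top0.png')
a=im[215:345,440:550]; b=im[215:345,168:252]
m=cv2.resize(np.hstack([a,b]),None,fx=4,fy=4,interpolation=cv2.INTER_CUBIC)
cv2.imwrite('pics/m1.png',m); print(m.shape)
```

```text
(520, 776, 3)
```

View pics/m1.png

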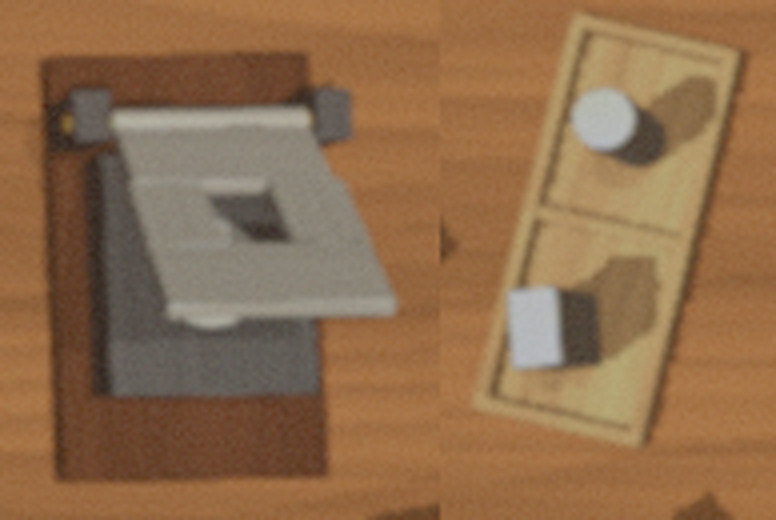

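Run:
```python
from h import *
F=lambda a:(440+(a[0]+.5)/4-.5,215+(a[1]+.5)/4-.5)
T=lambda a:(168+(a[0]-440+.5)/4-.5,215+(a[1]+.5)/4-.5)
def rep(n,pts,g,z):
    P=np.array([px2z('top0',*g(p),z)[:2] for p in pts]); c=P.mean(0)
    e=[np.linalg.norm(P[i]-P[i-1]) for i in range(4)]
    ax=(P[0]+P[1]-P[2]-P[3]); ay=P[0]+P[3]-P[1]-P[2]
    print(n,P.round(4).tolist(),'c',c.round(4),'edges',np.round(e,4),'xang',np.degrees(np.arctan2(ax[1],ax[0])).round(2),'yang-90',np.degrees(np.arctan2(ay[1],ay[0])).round(2)-90)
    return c,ax/np.linalg.norm(ax)
c,ax=rep('foot',[(42,60),(307,55),(327,476),(57,480)],F,.014)
O=c-0.005*ax; print('fix origin',O,'hinge',O+.065*ax)
rep('tray',[(577,12),(742,50),(640,443),(475,407)],T,.016)
rep('stamp',[(508,290),(556,287),(562,365),(516,369)],T,.106)
print('punch',px2z('top0',*T((604,121)),.106))
# lugs
print('lugs',px2z('top0',*F((90,105)),.064),px2z('top0',*F((333,105)),.064))
# plate front edge -> angle
ay=np.array([-ax[1],ax[0]]);H=O+.065*ax
for a in np.arange(.6,1.25,.05):
    f=lambda r,y,h:np.append(H-ax*(r*np.cos(a)-h*np.sin(a))+ay*y,.054+r*np.sin(a)+h*np.cos(a))
    q=[ (proj('top0',f(r,y,h))-[440,215])*4 for r,y,h in((.122,.045,.004),(.122,-.045,.004),(.122,-.045,-.004))]
    print(round(a,2),np.round(q).tolist(),(proj('side0',f(.122,.045,.004))).round(),(proj('side0',f(.122,-.045,.004))).round())
# rack top ends
im=lambda u,v:px2z('top0',u,v,.120)
print('rack',im(353,152),im(371,327))
for n,uv in(('green',(214,363)),('teal',(134,281))):print(n,px2z('top0',*uv,.1))
```

```text
foot [[0.5653, -0.1859], [0.5702, -0.3059], [0.3824, -0.3117], [0.3784, -0.1918]] c [ 0.4741 -0.2488] edges [0.187  0.1201 0.1879 0.12  ] xang 1.78 yang-90 2.1400000000000006
fix origin [ 0.46909674 -0.24899705] hinge [ 0.53406521 -0.24697249]
tray [[0.5768, 0.2602], [0.5613, 0.186], [0.3865, 0.2245], [0.4008, 0.2973]] c [0.4814 0.242 ] edges [0.1799 0.0758 0.179  0.0742] xang -12.17 yang-90 -11.430000000000007
stamp [[0.4493, 0.2664], [0.451, 0.2471], [0.4196, 0.2433], [0.4177, 0.2617]] c [0.4344 0.2546] edges [0.032  0.0194 0.0316 0.0185] xang 7.65 yang-90 5.420000000000002
punch [0.51893041 0.23052014 0.106     ]
lugs [ 0.53950508 -0.1953409   0.064     ] [ 0.54179146 -0.3001413   0.064     ]
0.6 [[152.0, 349.0], [376.0, 346.0], [371.0, 358.0]] [321. 387.] [365. 452.]
0.65 [[155.0, 339.0], [380.0, 337.0], [375.0, 349.0]] [324. 384.] [368. 449.]
0.7 [[158.0, 329.0], [384.0, 326.0], [379.0, 340.0]] [326. 380.] [372. 445.]
0.75 [[160.0, 318.0], [387.0, 316.0], [383.0, 330.0]] [329. 377.] [375. 441.]
0.8 [[163.0, 306.0], [391.0, 304.0], [386.0, 319.0]] [333. 373.] [379. 438.]
0.85 [[165.0, 294.0], [394.0, 292.0], [390.0, 308.0]] [336. 370.] [382. 434.]
0.9 [[167.0, 282.0], [397.0, 279.0], [393.0, 296.0]] [339. 366.] [386. 430.]
0.95 [[169.0, 268.0], [399.0, 266.0], [396.0, 283.0]] [343. 363.] [390. 426.]
1.0 [[171.0, 255.0], [402.0, 252.0], [398.0, 270.0]] [347. 359.] [395. 423.]
1.05 [[172.0, 241.0], [404.0, 238.0], [401.0, 257.0]] [350. 356.] [399. 419.]
1.1 [[174.0, 226.0], [406.0, 224.0], [403.0, 243.0]] [354. 352.] [403. 415.]
1.15 [[175.0, 211.0], [407.0, 209.0], [405.0, 228.0]] [358. 349.] [408. 411.]
1.2 [[176.0, 196.0], [409.0, 193.0], [407.0, 213.0]] [362. 346.] [412. 408.]
rack [ 0.67624778 -0.0023583   0.12      ] [ 0.39164962 -0.03515497  0.12      ]
green [0.32893661 0.21502181 0.1       ]
teal [0.45779993 0.35022217 0.1       ]
```

```bash
cat >> h.py <<'E'
def plan(tx,ty,tz,yaw):
    s=arm.get_state(); M=rot(s['tcp_rot']); p=s['tcp_pos']
    y=np.radians(yaw); T=np.array([[np.cos(y),np.sin(y),0],[np.sin(y),-np.cos(y),0],[0,0,-1]])
    rv=np.degrees(R.from_matrix(M.T@T).as_rotvec()); d=T.T@(np.array([tx,ty,tz])-p)*1000
    print('turn',rv.round(2),'then shift',d.round(1),'| F',s['ft_force'].round(1),'t',s['time_s'],'open',s['opening'].round(4) if hasattr(s['opening'],'round') else s['opening'])
E
python3 - <<'E'
from h import *
plan(.40,-.25,.25,1.9)
E
```

```text
turn [-0.09  0.   13.04] then shift [ 261.9 -296.5  -25.7] | F [0.7 0.3 0.3] t 0.15 open 0.0847651490274952
```

apply_moves([
  [[0,0,-5,0,0,6.5,0],[0,0,-5,0,0,6.5,0],[30,-34,-4,0,0,0,0],[34,-38,-4,0,0,0,0],[34,-38,-4,0,0,0,0],[34,-38,-4,0,0,0,0],[34,-38,0,0,0,0,0],[34,-38,0,0,0,0,0],[34,-38,0,0,0,0,0],[28,-34,0,0,0,0,0]],
])

```text
time_s: 1.15
tcp_pos: [0.3971, -0.2537, 0.2507]
tcp_rot: [-0.0, 1.0, 0.017, 0.0]
ft_force: [-0.2, 0.0, -0.9]
opening: 0.0
gripper_force: 0.0
```

Run:
```python
from h import *
snap('wrist','w1'); snap('top','t1'); plan(.40,-.25,.25,1.9); s=arm.get_state(); print(s['tcp_pos'],s['joints'])
a=cv2.imread('pics/w1.png');b=cv2.imread('pics/t1.png')
```

```text
turn [-0.14 -0.07  0.41] then shift [ 1.6 -1.2  0.6] | F [-0.2 -0.3  0.1] t 1.25 open -0.0002530892269900193
[ 0.39843231 -0.25125473  0.25058545] [-0.6545051   0.13988437  1.66881135  0.00277869  1.33348419  0.87529718]
```

View pics/w1.png

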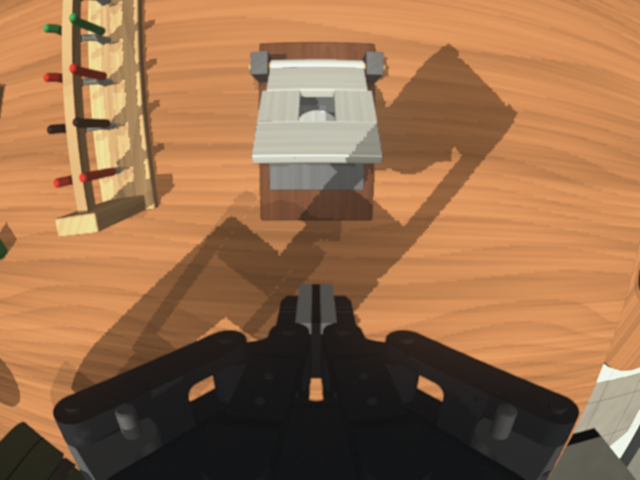

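Run:
```python
from h import *
w=lambda u,v,z:px2z('w1',u,v,z,True)
P=np.array([w(*p,.014)[:2] for p in((261,44),(375,44),(372,220),(260,220))]);print('foot',P.round(4).tolist(),P.mean(0))
print('lugs',w(259,63,.064),w(376,64,.064))
from scipy.optimize import least_squares
def model(O,th):
    ax=np.array([np.cos(th),np.sin(th)]);ay=np.array([-ax[1],ax[0]]);return ax,ay
Wf=[(261,44),(375,44),(372,220),(260,220)]
G=lambda a:(440+(a[0]+.5)/4-.5,215+(a[1]+.5)/4-.5)
Tf=[G(p) for p in((42,60),(307,55),(327,476),(57,480))]
def res(q,wf=True,tf=True):
    O=q[:2];ax,ay=model(O,q[2]);H=O+.065*ax;a=q[3];r=[]
    for (x,y),pw,pt in zip(((.1,.06),(.1,-.06),(-.09,-.06),(-.09,.06)),Wf,Tf):
        X=np.append(O+ax*x+ay*y,.014)
        if wf:r+=list(proj('w1',X,True)-pw)
        if tf:r+=list(proj('top0',X)-pt)
    f=lambda r_,y,h:np.append(H-ax*(r_*np.cos(a)-h*np.sin(a))+ay*y,.054+r_*np.sin(a)+h*np.cos(a))
    for y,pw,pt in((.045,(253,158),G((168,303))),(-.045,(381,158),G((396,300)))):
        if wf:r+=list(proj('w1',f(.122,y,.004),True)-pw)
        if tf:r+=list(proj('top0',f(.122,y,.004))-pt)
    return np.array(r)
for k in((1,1),(1,0),(0,1)):
    s=least_squares(res,[.469,-.249,.03,.83],args=k,loss='soft_l1'); print(k,s.x.round(4),np.round(res(s.x,*k),1))
```

```text
foot [[0.5665, -0.1929], [0.5708, -0.3104], [0.3834, -0.3158], [0.3792, -0.1964]] [ 0.47496562 -0.25385292]
lugs [ 0.53484524 -0.19966288  0.064     ] [ 0.53770706 -0.30428445  0.064     ]
(1, 1) [ 0.4701 -0.2528  0.0308  0.799 ] [-2.9 -1.5  2.1 -1.5 -0.6 -1.   2.1 -0.9 -0.3  1.3  2.2  0.3 -0.7  0.8
  2.1  0.1 -2.6 -0.4  1.5  0.7  0.3  0.2  1.4  0.9]
(1, 0) [ 0.4704 -0.2537  0.0286  0.7932] [-1.8 -1.9  0.5 -1.1  0.4  1.1 -0.   0.4 -1.2 -0.2  1.5  0.6]
(0, 1) [ 0.4691 -0.2494  0.0327  0.8236] [ 0.1 -1.   0.1 -0.4  0.3  0.8  0.3  0.7 -0.4 -0.1 -0.3 -0.1]
```

apply_moves([
  [[26,0,0,0,0,0.4,0],[25,0,0,0,0,0,0],[25,0,20,0,0,0,0],[0,0,30,0,0,0,0],[0,0,28,0,0,0,0],[0,0,16,0,0,0,0],[-2,0,8,0,0,0,0],[-5,0,6,0,0,0,0],[-5,0,6,0,0,0,0],[-4,0,6,0,0,0,0]],
])

```text
time_s: 2.25
tcp_pos: [0.4548, -0.2546, 0.1315]
tcp_rot: [0.001, 1.0, 0.014, -0.0]
ft_force: [-5.6, -0.7, 8.6]
opening: 0.0
gripper_force: 3.9
```

apply_moves([
  [[-4,0,6,0,0,0,0],[-3,0,6,0,0,0,0],[-3,0,6,0,0,0,0],[-2,0,7,0,0,0,0],[-2,0,7,0,0,0,0],[-2,0,7,0,0,0,0],[-1,0,7,0,0,0,0],[-1,0,5,0,0,0,0],[0,0,4,0,0,0,0]],
])

```text
time_s: 3.15
tcp_pos: [0.4375, -0.2542, 0.075]
tcp_rot: [-0.0, 1.0, 0.013, -0.0]
ft_force: [-1.9, 0.9, 2.2]
opening: -0.0
gripper_force: 0.8
```

apply_moves([
  [[0,0,2,0,0,0,0],[0,0,1,0,0,0,0],[0,0,1,0,0,0,0],[0,0,0,0,0,0,0]],
])

```text
time_s: 3.55
tcp_pos: [0.4381, -0.2545, 0.0717]
tcp_rot: [0.0, 1.0, 0.013, 0.0]
ft_force: [-0.4, -0.7, -0.3]
opening: -0.0
gripper_force: 0.0
```

apply_moves([
  [[0,0,0.7,0,0,0,0],[0,0,0,0,0,0,0]],
])

```text
time_s: 3.75
tcp_pos: [0.4382, -0.2545, 0.0711]
tcp_rot: [0.0, 1.0, 0.013, 0.0]
ft_force: [-0.3, -0.1, 0.2]
opening: -0.0003
gripper_force: 0.4
```

apply_moves([
  [[0,0,1,0,0,0,0],[0,0,1,0,0,0,0],[0,0,0,0,0,0,0]],
])

```text
time_s: 4.05
tcp_pos: [0.4379, -0.2545, 0.0689]
tcp_rot: [0.0, 1.0, 0.013, -0.0]
ft_force: [0.0, 0.2, 0.8]
opening: 0.0
gripper_force: 0.4
```

Run:
```python
from h import *
snap('wrist','w2'); snap('side','s2')
a=cv2.imread('pics/s2.png')[340:480,240:460]; b=cv2.imread('pics/w2.png')[0:350,140:500]
a=cv2.resize(a,None,fx=2,fy=2.5); print(a.shape,b.shape)
cv2.imwrite('pics/m2.png',np.hstack([a,b]))
```

```text
(350, 440, 3) (350, 360, 3)
```

View pics/m2.png

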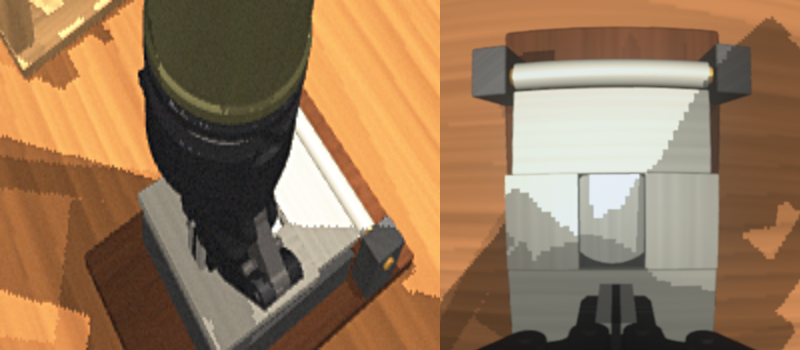

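apply_moves([
  [[0,0,1,0,0,0,0],[0,0,0.5,0,0,0,0],[0,0,0,0,0,0,0]],
])

```text
time_s: 4.45
tcp_pos: [0.4379, -0.2545, 0.0675]
tcp_rot: [-0.0, 1.0, 0.013, -0.0]
ft_force: [-0.3, -0.2, 1.2]
opening: -0.0001
gripper_force: 0.3
```

apply_moves([
  [[0,0,1,0,0,0,0],[0,0,1,0,0,0,0],[0,0,0,0,0,0,0]],
])

```text
time_s: 4.75
tcp_pos: [0.4379, -0.2544, 0.0654]
tcp_rot: [-0.0, 1.0, 0.013, -0.0]
ft_force: [-0.0, 0.0, -0.4]
opening: -0.0
gripper_force: 0.2
```

Run:
```python
from h import *
snap('wrist','w3'); snap('side','s3')
b=cv2.imread('pics/w3.png')[10:360,140:500]; b2=cv2.imread('pics/s3.png')[350:480,270:430]
cv2.imwrite('pics/m3.png',np.hstack([cv2.resize(b2,(430,350)),b]))
# measured on w2 (crop offset: u=140+x-440, v=y)
w=lambda x,y,z:px2z('w2',140+x-440,y,z,True)
print('tcp w2',.4379,-.2545)
print('window shut z=.058:',[w(x,y,.058).round(4).tolist() for x,y in((579,174),(645,174),(645,268),(579,268))])
print('plate step corners',[w(x,y,.058).round(4).tolist() for x,y in((505,175),(719,174))])
print('lugs outer near',[w(x,y,.064).round(4).tolist() for x,y in((472,46),(750,45))])
```

```text
tcp w2 0.4379 -0.2545
window shut z=.058: [[0.49, -0.2388, 0.058], [0.4907, -0.2671, 0.058], [0.4483, -0.269, 0.058], [0.4474, -0.239, 0.058]]
plate step corners [[0.4894, -0.2058, 0.058], [0.4923, -0.2998, 0.058]]
lugs outer near [[0.5471, -0.1914, 0.064], [0.5503, -0.3101, 0.064]]
```

View pics/m3.png

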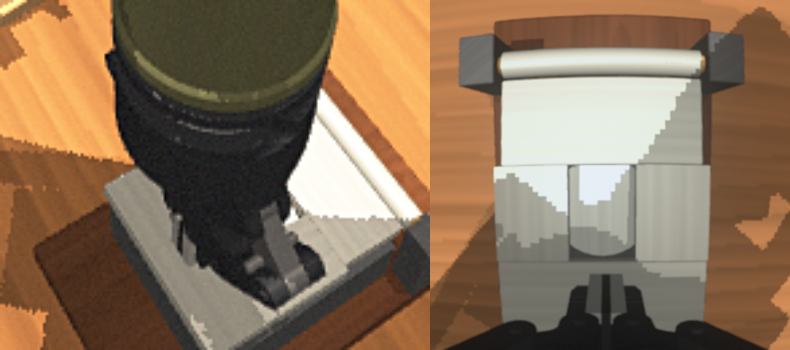

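apply_moves([
  [[0,0,1,0,0,0,0],[0,0,1,0,0,0,0]],
])

```text
time_s: 5.05
tcp_pos: [0.4379, -0.2544, 0.0635]
tcp_rot: [-0.0, 1.0, 0.013, -0.0]
ft_force: [-0.9, 1.0, 1.3]
opening: -0.0002
gripper_force: 0.8
```

apply_moves([
  [[0,0,1.5,0,0,0,0],[0,0,1.5,0,0,0,0]],
])

```text
time_s: 5.25
tcp_pos: [0.4378, -0.2544, 0.0604]
tcp_rot: [-0.0, 1.0, 0.013, -0.0]
ft_force: [-0.7, -0.1, 1.4]
opening: -0.0005
gripper_force: 0.8
```

Run:
```python
from h import *
from scipy.optimize import least_squares
snap('wrist','w4')
def fit(f,win,lug,stp):
    def res(q):
        O=q[:2];ax=np.array([np.cos(q[2]),np.sin(q[2])]);ay=np.array([-ax[1],ax[0]]);H=O+.065*ax;a=q[3]
        P=lambda r,y:np.append(H-ax*(r*np.cos(a)-.004*np.sin(a))+ay*y,.054+r*np.sin(a)+.004*np.cos(a))
        r=[proj(f,P(*c),True)-w for c,w in zip(((.045,.014),(.045,-.014),(.085,-.014),(.085,.014)),win)]
        r+=[proj(f,P(.045,y),True)-w for y,w in zip((.045,-.045),stp)]
        r+=[[proj(f,np.append(O+ax*.065+ay*y,.064),True)[0]-u,0] for y,u in zip((.060,-.060),lug)]
        return np.ravel(r)
    s=least_squares(res,[.47,-.252,.03,.1]);print(f,s.x.round(4),res(s.x).round(1))
o=np.array([-300,0]); fit('w2',np.array([(579,174),(645,174),(645,268),(579,268)])+o,[172,450],np.array([(505,175),(719,174)])+o)
o=np.array([-290,10]); fit('w3',np.array([(568,165),(635,165),(635,261),(568,261)])+o,[169,454],np.array([(494,166),(710,165)])+o)
print(arm.get_state()['ft_force'])
```

```text
w2 [ 0.4703 -0.2535  0.0328  0.1275] [-1.3 -0.5  0.4 -1.   0.1  0.2  0.2  0.5  0.7  0.6 -1.   0.2 -1.6  0.
  2.5  0. ]
w3 [ 0.4702 -0.2533  0.0297  0.111 ] [-1.1 -0.4  0.9 -0.6  0.1 -0.2  0.4 -0.1 -0.3  0.6 -0.3  0.8 -1.5  0.
  1.7  0. ]
[-1.10126598 -0.12778192  2.01446949]
```

apply_moves([
  [[0,0,1.5,0,0,0,0],[0,0,1.5,0,0,0,0]],
])

```text
time_s: 5.5
tcp_pos: [0.4379, -0.2544, 0.0574]
tcp_rot: [-0.0, 1.0, 0.013, -0.0]
ft_force: [-0.8, 0.0, 1.9]
opening: -0.0001
gripper_force: 0.8
```

apply_moves([
  [[0,0,1,0,0,0,0],[0,0,1,0,0,0,0]],
])

```text
time_s: 5.7
tcp_pos: [0.4378, -0.2544, 0.0554]
tcp_rot: [-0.0, 1.0, 0.013, -0.0]
ft_force: [-0.2, 0.2, 2.5]
opening: 0.0003
gripper_force: 0.8
```

Run:
```python
from h import *
snap('wrist','w5'); snap('side','s5')
b=cv2.imread('pics/w5.png')[20:370,140:500]; b2=cv2.imread('pics/s5.png')[350:480,270:430]
cv2.imwrite('pics/m5.png',np.hstack([cv2.resize(b2,(430,350)),b]))
print(arm.get_state()['ft_force'])
```

```text
[ 0.51056646 -0.19293075 -0.7025048 ]
```

View pics/m5.png

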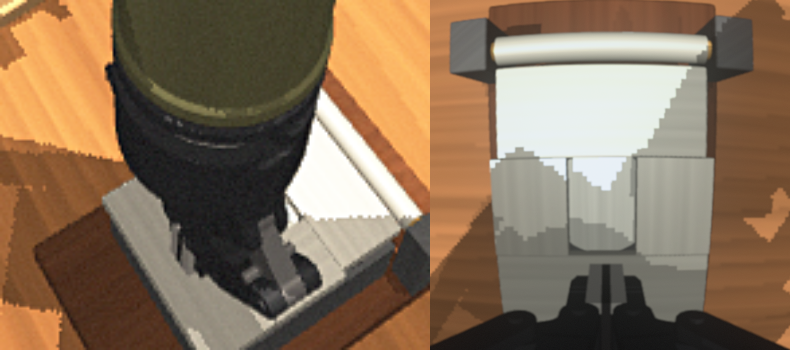

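```bash
cat >> h.py <<'E'
from scipy.optimize import least_squares
def fit(f,win,lug,stp):
    def res(q):
        O=q[:2];ax=np.array([np.cos(q[2]),np.sin(q[2])]);ay=np.array([-ax[1],ax[0]]);H=O+.065*ax;a=q[3]
        P=lambda r,y:np.append(H-ax*(r*np.cos(a)-.004*np.sin(a))+ay*y,.054+r*np.sin(a)+.004*np.cos(a))
        r=[proj(f,P(*c),True)-w for c,w in zip(((.045,.014),(.045,-.014),(.085,-.014),(.085,.014)),win)]
        r+=[proj(f,P(.045,y),True)-w for y,w in zip((.045,-.045),stp)]
        r+=[[proj(f,np.append(O+ax*.065+ay*y,.064),True)[0]-u,0] for y,u in zip((.060,-.060),lug)]
        return np.ravel(r)
    s=least_squares(res,[.47,-.252,.03,.1]);print(f,s.x.round(4),res(s.x).round(1))
    return s.x
E
python3 - <<'E'
from h import *
o=np.array([-290,20]); fit('w5',np.array([(567,157),(637,157),(636,255),(568,255)])+o,[159,463],np.array([(490,158),(714,157)])+o)
c=cv2.imread('pics/w5.png')[150:320,190:450]
cv2.imwrite('pics/c5.png',cv2.resize(c,None,fx=3,fy=3,interpolation=cv2.INTER_CUBIC))
# tip geometric check: where tip should appear
K,p,M=load('w5'); print(p, arm.get_state()['tcp_pos'])
for d in(0,.014): print(proj('w5',np.array(arm.get_state()['tcp_pos'])-[0,0,d],True))
E
```

```text
w5 [ 0.4705 -0.2534  0.0322  0.0307] [-1.4 -0.2  0.5 -0.6  0.2 -0.6  0.2 -0.3 -0.6  1.   0.3  0.7 -0.8  0.
  1.7  0. ]
[ 0.50427189 -0.25402217  0.20366036] [ 0.43803678 -0.25442915  0.05534921]
[312.38313609 297.57584458]
[312.62507348 285.47302566]
```

View pics/c5.png

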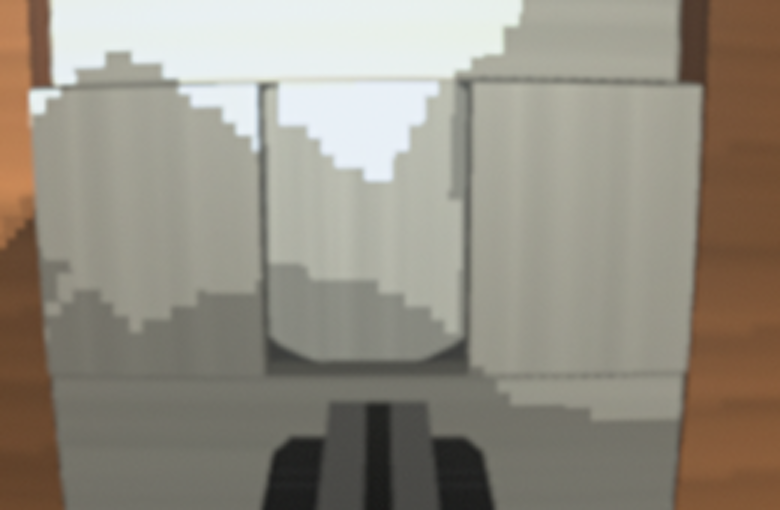

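apply_moves([
  [[0,0,1,0,0,0,0],[0,0,1,0,0,0,0]],
])

```text
time_s: 6.0
tcp_pos: [0.4381, -0.2545, 0.0536]
tcp_rot: [0.0, 1.0, 0.013, 0.0]
ft_force: [-0.2, -0.1, 1.6]
opening: -0.0001
gripper_force: 0.8
```

apply_moves([
  [[0,0,0.7,0,0,0,0],[0,0,0.7,0,0,0,0]],
])

```text
time_s: 6.2
tcp_pos: [0.438, -0.2545, 0.0521]
tcp_rot: [0.0, 1.0, 0.013, 0.0]
ft_force: [-0.5, 0.3, 1.4]
opening: -0.0
gripper_force: 0.8
```

apply_moves([
  [[0,0,0.7,0,0,0,0],[0,0,0.7,0,0,0,0]],
])

```text
time_s: 6.4
tcp_pos: [0.438, -0.2545, 0.0516]
tcp_rot: [0.0, 1.0, 0.013, 0.0]
ft_force: [-3.3, 2.1, 15.9]
opening: -0.0003
gripper_force: 8.0
```

apply_moves([
  [[0,0,-6,0,0,0,0],[0,0,-20,0,0,0,0],[0,0,-30,0,0,0,20],[0,0,-40,0,0,0,20],[-20,0,-40,0,0,0,20],[-20,0,-40,0,0,0,20],[0,0,0,0,0,0,20],[0,0,0,0,0,0,20]],
])

```text
time_s: 7.2
tcp_pos: [0.3983, -0.2559, 0.2279]
tcp_rot: [0.001, 1.0, 0.013, 0.001]
ft_force: [0.5, -0.4, -0.3]
opening: 0.0199
gripper_force: 0.0
```

Run:
```python
from h import *
snap('wrist','w6'); snap('side','s6'); snap('top','t6')
s=arm.get_state();print(s['tcp_pos'],s['ft_force'],s['opening'])
u0,v0=proj('w6',[.472,-.253,.058],True).astype(int);print(u0,v0)
b=cv2.resize(cv2.imread('pics/w6.png')[v0-75:v0+75,u0-75:u0+75],None,fx=4,fy=4,interpolation=cv2.INTER_CUBIC)
a=np.zeros((600,200,3),np.uint8); q=cv2.imread('pics/s6.png')[360:480,260:460]; a[:120]=q
q=cv2.imread('pics/t6.png')[220:345,440:540];a[200:450]=cv2.resize(q,None,fx=2,fy=2)
cv2.imwrite('pics/m6.png',np.hstack([a,b])); print('origin',u0-75,v0-75)
```

```text
[ 0.3975275  -0.25493493  0.22534084] [ 0.22915918 -0.00048328 -0.14822197] 0.020067790835962548
312 133
origin 237 58
```

View pics/m6.png

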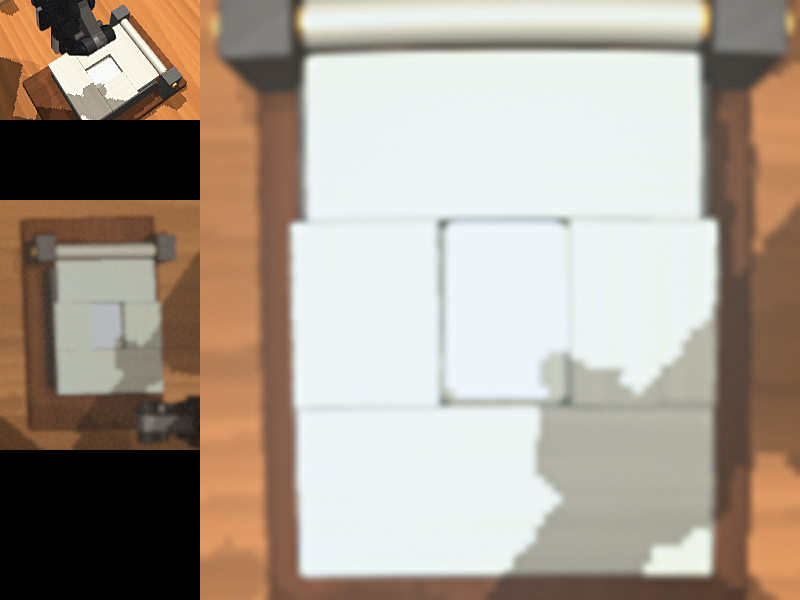

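Run:
```python
from h import *
g=lambda a:np.array([237+(a[0]-200+.5)/4-.5,58+(a[1]+.5)/4-.5])
obs=[((.045,.014),(440,220)),((.045,-.014),(569,219)),((.085,-.014),(568,402)),((.085,.014),(442,403)),((.122,.045),(300,577)),((.122,-.045),(714,575)),((.045,.045),(291,223)),((.045,-.045),(718,220))]
tp=lambda x,y:np.array([440+(x+.5)/2-.5,220+(y-200+.5)/2-.5])
ot=[((.045,.014),tp(92,303)),((.045,-.014),tp(123,302)),((.085,-.014),tp(124,348)),((.085,.014),tp(93,350)),((.122,.045),tp(57,396)),((.122,-.045),tp(162,392)),((.045,.045),tp(53,304)),((.045,-.045),tp(160,302))]
def run(f,obs,fish,fixa):
    def res(q):
        a=0 if fixa else q[3];O=q[:2];ax=np.array([np.cos(q[2]),np.sin(q[2])]);ay=np.array([-ax[1],ax[0]]);H=O+.065*ax
        return np.ravel([proj(f,np.append(H-ax*(r*np.cos(a)-.004*np.sin(a))+ay*y,.054+r*np.sin(a)+.004*np.cos(a)),fish)-w for (r,y),w in obs])
    s=least_squares(res,[.47,-.252,.03,.0]);print(f,s.x.round(4),'deg',np.degrees(s.x[2]).round(2),res(s.x).round(1))
ow=[(c,g(w)) for c,w in obs]
run('w6',ow,True,1);run('w6',ow,True,0);run('t6',ot,False,1);run('t6',ot,False,0)
K,p,M=load('w6');print(M.round(3).tolist(),p)
# TCP marker in top/side? expected stamp approach
plan(.434,.252,.225,6)
```

```text
w6 [ 0.4705 -0.2535  0.032   0.    ] deg 1.84 [-0.5 -0.4  0.4 -0.4  0.8  0.5 -0.6  0.4  0.   0.1 -0.2 -0.1  0.3 -0.1
 -0.3 -0.1]
w6 [ 0.4705 -0.2535  0.032  -0.004 ] deg 1.84 [-0.5 -0.3  0.4 -0.3  0.8  0.5 -0.6  0.4  0.1 -0.  -0.3 -0.1  0.4 -0.1
 -0.3 -0. ]
t6 [ 0.469  -0.2503  0.0339  0.    ] deg 1.94 [-0.9  0.  -0.2  0.3  0.4  0.7 -0.4 -0.1  0.5 -1.   0.6  0.2  0.6 -0.2
 -0.7  0.1]
t6 [ 0.4692 -0.2516  0.0424 -0.0612] deg 2.43 [-0.7  0.2 -0.   0.3  0.3  0.6 -0.4 -0.   0.4 -0.9  0.1 -0.1  0.9  0.1
 -0.6 -0.1]
[[0.027, 0.965, 0.26], [-1.0, 0.025, 0.009], [0.002, -0.26, 0.965]] [ 0.46431228 -0.25528966  0.3763634 ]
turn [-0.11  0.1  -4.45] then shift [ 8.930e+01 -5.003e+02  3.000e-01] | F [ 0.2 -0.  -0.1] t 7.35 open 0.020067790835962548
```

apply_moves([
  [[15,-20,-5,0,0,0,60],[15,-40,-10,0,0,0,60],[15,-40,-10,0,0,0,60],[15,-40,0,0,0,0,60],[0,-40,0,0,0,0,60],[0,-40,0,0,0,0,60],[0,-40,0,0,0,0,60],[0,-40,0,0,0,0,60],[-5,-40,0,0,0,0,60],[-10,-40,0,0,0,0,60]],
])

```text
time_s: 8.35
tcp_pos: [0.4325, 0.1275, 0.25]
tcp_rot: [0.0, 1.0, 0.014, -0.001]
ft_force: [1.2, 1.0, -0.5]
opening: 0.0596
gripper_force: 0.0
```

Run:
```python
from h import *
plan(.385,.252,.225,6)
```

```text
turn [ 0.01  0.16 -4.44] then shift [ -34.2 -128.8   25. ] | F [ 1.2  1.  -0.5] t 8.35 open 0.05962735912266937
```

apply_moves([
  [[-8,-38,0,0,0,-2.2,60],[-10,-38,10,0,0,-2.2,60],[-8,-30,10,0,0,0,60],[-8,-18,5,0,0,0,60],[0,0,0,0,0,0,60],[0,0,0,0,0,0,60],[0,0,0,0,0,0,60]],
])

```text
time_s: 9.05
tcp_pos: [0.3907, 0.2461, 0.2262]
tcp_rot: [0.0, 0.999, 0.052, -0.0]
ft_force: [-0.2, -1.0, -0.2]
opening: 0.0604
gripper_force: 0.0
```

Run:
```python
from h import *
snap('wrist','w7'); plan(.434,.252,.225,6); print(arm.get_state()['tcp_pos'])
im=cv2.imread('pics/w7.png')[60:360,180:480]
cv2.imwrite('pics/m7.png',cv2.resize(im,None,fx=2,fy=2,interpolation=cv2.INTER_CUBIC))
```

```text
turn [ 0.03  0.01 -0.11] then shift [43.5 -1.5  1.5] | F [-0.2  0.1  0.6] t 9.1 open 0.06012653095182514
[0.39092295 0.24598187 0.22654299]
```

View pics/m7.png

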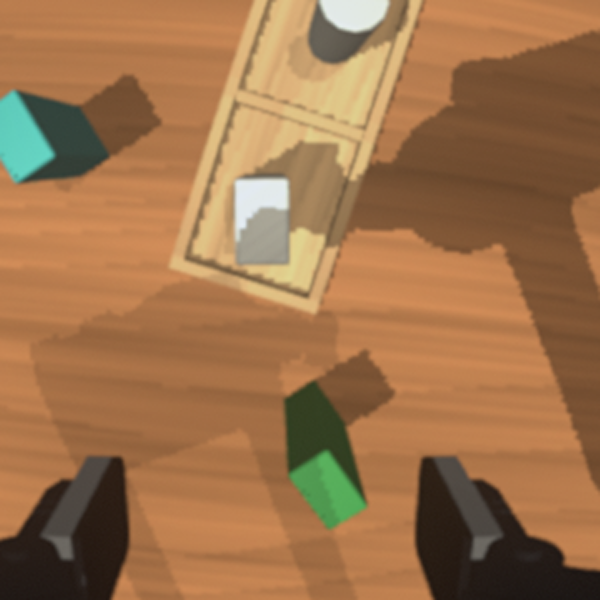

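Run:
```python
from h import *
P=np.array([px2z('w7',180+(x+.5)/2-.5,60+(y+.5)/2-.5,.106,True)[:2] for x,y in((235,179),(288,177),(289,264),(237,264))])
c=P.mean(0);ax=P[0]+P[1]-P[2]-P[3]
print(P.round(4).tolist(),c,[np.linalg.norm(P[i]-P[i-1]).round(4) for i in range(4)],np.degrees(np.arctan2(ax[1],ax[0])))
print('punch',px2z('w7',180+354/2,60+5/2,.106,True))
plan(c[0],c[1],.062,6.2)
```

```text
[[0.4499, 0.264], [0.4525, 0.2452], [0.4211, 0.2414], [0.4192, 0.2602]] [0.43567572 0.25269585] [np.float64(0.031), np.float64(0.019), np.float64(0.0317), np.float64(0.0189)] 6.841823245962999
punch [0.51800604 0.22812881 0.106     ]
turn [ 0.03  0.01 -0.31] then shift [ 45.2  -1.8 164.5] | F [-0.2  0.1  0.6] t 9.1 open 0.06012653095182514
```

apply_moves([
  [[25,-1,0,0,0,-0.9,60],[20,0,0,0,0,0,60],[0,0,30,0,0,0,60],[0,0,40,0,0,0,60],[0,0,40,0,0,0,60],[0,0,30,0,0,0,60],[0,0,15,0,0,0,60],[0,0,9,0,0,0,60],[0,0,0,0,0,0,60],[0,0,0,0,0,0,60]],
])

```text
time_s: 10.1
tcp_pos: [0.436, 0.2526, 0.0634]
tcp_rot: [-0.0, 0.998, 0.059, 0.001]
ft_force: [0.3, -0.1, 0.0]
opening: 0.0597
gripper_force: 0.0
```

Run:
```python
from h import *
snap('wrist','w8'); snap('side','s8'); plan(.4357,.2527,.062,6.8); print(arm.get_state()['tcp_pos'])
a=cv2.resize(cv2.imread('pics/w8.png')[150:400,190:450],None,fx=1.5,fy=1.5)
b=cv2.resize(cv2.imread('pics/s8.png')[130:280,130:310],(400,375))
cv2.imwrite('pics/m8.png',np.hstack([a,b]))
```

```text
turn [-0.05 -0.15  0.02] then shift [-0.5  0.2  1.9] | F [ 0.4 -0.1 -0.6] t 10.2 open 0.059732307038121754
[0.43614276 0.25295008 0.06392911]
```

View pics/m8.png

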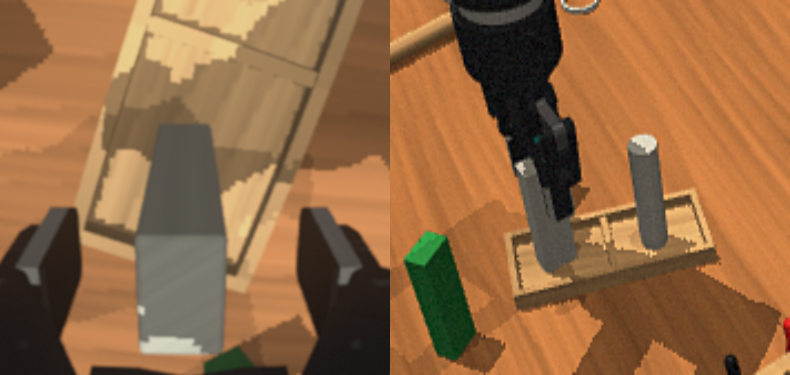

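apply_moves([
  [[0,-1.2,1,0,0,0,45],[0,0,0,0,0,0,30],[0,0,0,0,0,0,24],[0,0,0,0,0,0,20],[0,0,0,0,0,0,15],[0,0,0,0,0,0,10],[0,0,0,0,0,0,10],[0,0,0,0,0,0,10]],
])

```text
time_s: 11.0
tcp_pos: [0.435, 0.2541, 0.0621]
tcp_rot: [-0.0, 0.998, 0.06, 0.0]
ft_force: [-0.2, 0.2, 5.9]
opening: 0.0195
gripper_force: 59.5
```

apply_moves([
  [[0,0,-5,0,0,0,10],[0,0,-12,0,0,0,10],[0,0,-25,0,0,0,10],[0,0,-30,0,0,0,10],[0,0,-35,0,0,0,10],[0,0,-35,0,0,0,10],[0,0,-30,0,0,0,10],[0,0,-16,0,0,0,10],[0,0,0,0,0,0,10],[0,0,0,0,0,0,10]],
])

```text
time_s: 12.0
tcp_pos: [0.4339, 0.2533, 0.2486]
tcp_rot: [0.0, 0.998, 0.06, -0.001]
ft_force: [0.4, 1.6, -5.4]
opening: 0.0193
gripper_force: 59.3
```

Run:
```python
from h import *
plan(.4705,-.2535,.25,1.84);snap('wrist','w9');snap('side','s9');snap('top','t9'); s=arm.get_state();print(s['tcp_pos'],s['ft_force'],s['moment'],s['joints'])
```

```text
turn [0.05 0.11 5.  ] then shift [ 20.3 507.7  -1.4] | F [ 0.4  1.6 -5.4] t 12.0 open 0.019333033598849303
[0.43348892 0.25314748 0.24769648] [ 0.66278076 -0.32706449 -4.74427086] [-0.01697262 -0.00470816  0.00709984] [ 4.44422241e-01  1.89040159e-01  1.61356911e+00 -4.37575173e-05
  1.34332722e+00  1.89582858e+00]
```

apply_moves([
  [[2,10,-2,0,0,1,10],[2,20,-2,0,0,1,10],[2,30,-1,0,0,1,10],[2,36,0,0,0,1,10],[2,38,0,0,0,1,10],[2,38,0,0,0,0,10],[2,38,0,0,0,0,10],[2,38,0,0,0,0,10],[2,38,0,0,0,0,10],[2,38,0,0,0,0,10]],
])

```text
time_s: 13.15
tcp_pos: [0.4703, -0.0707, 0.2542]
tcp_rot: [0.0, 1.0, 0.016, -0.001]
ft_force: [0.8, -0.2, -4.6]
opening: 0.0194
gripper_force: 59.3
```

Run:
```python
from h import *
plan(.4705,-.2535,.20,1.84)
```

```text
turn [ 0.01  0.06 -0.06] then shift [ -5.7 182.7  54.2] | F [ 0.8 -0.2 -4.6] t 13.15 open 0.019363374594515814
```

apply_moves([
  [[0,36,0,0,0,0,10],[-1,36,0,0,0,0,10],[-1,36,0,0,0,0,10],[-2,32,0,0,0,0,10],[-2,24,10,0,0,0,10],[-1,14,20,0,0,0,10],[0,2,24,0,0,0,10],[0,0,20,0,0,0,10],[0,0,10,0,0,0,10],[0,0,0,0,0,0,10]],
])

```text
time_s: 14.15
tcp_pos: [0.4681, -0.2482, 0.1688]
tcp_rot: [-0.001, 1.0, 0.016, -0.002]
ft_force: [0.3, 0.5, -4.4]
opening: 0.0193
gripper_force: 59.2
```

Run:
```python
from h import *
c=snap('wrist','w10');snap('side','s10');snap('top','t10'); s=arm.get_state();print(s['tcp_pos'],s['ft_force'],s['moment']);plan(.4705,-.2535,.128,1.84)
a=cv2.resize(cv2.imread('pics/w10.png')[90:390,210:420],(420,600),interpolation=cv2.INTER_CUBIC)
b=cv2.imread('pics/s10.png')[300:480,240:440];b=cv2.resize(b,(380,342))
z=np.zeros((600,380,3),np.uint8);z[:342]=b
q=cv2.imread('pics/t10.png')[225:345,440:540]; z[350:590,:200]=cv2.resize(q,None,fx=2,fy=2)
cv2.imwrite('pics/m10.png',np.hstack([a,z]))
```

```text
[ 0.47045604 -0.24911579  0.17163511] [ 0.35371552 -0.01933022 -4.75405496] [-0.01610124 -0.00427763  0.04171482]
turn [ 0.06 -0.08  0.01] then shift [-0.1  4.4 43.6] | F [ 0.4 -0.  -4.8] t 14.3 open 0.01943211839169523
```

View pics/m10.png

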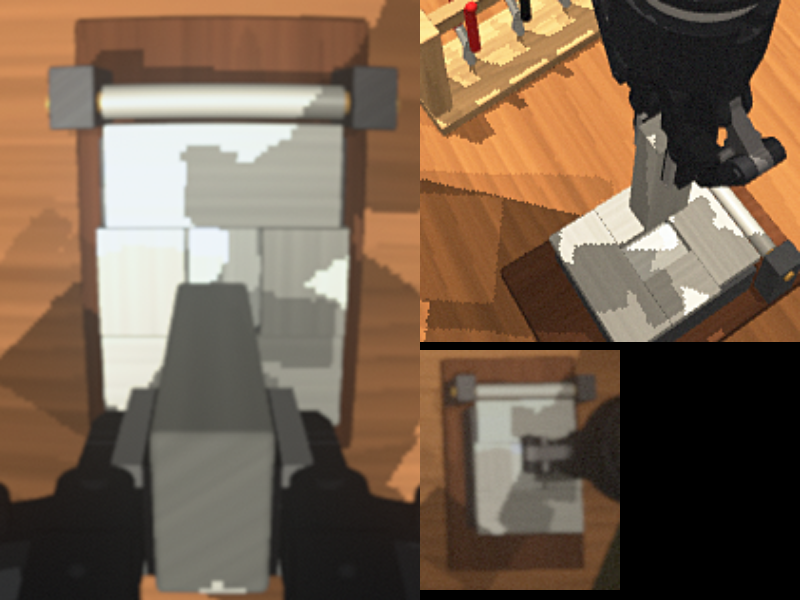

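I've now viewed 12 pictures, which is over the limit of 10. I won't view any more and will work from the pixels I've already read.

Run:
```python
from h import *
g=lambda x,y:np.array([210+(x+.5)/2-.5,90+(y+.5)/2-.5])
obs=[((.016,.010,0),(177,284)),((.016,-.010,0),(248,284)),((.016,.010,.1),(152,432)),((.016,-.010,.1),(273,432)),((-.016,.010,.1),(146,590)),((-.016,-.010,.1),(267,592))]
s0=arm.get_state()
def res(q,full=False):
    M=R.from_euler('ZYX',[q[3],q[4],q[5]]).as_matrix()
    return np.ravel([proj('w10',q[:3]+M@np.array(c),True)-g(*w) for c,w in obs])
s=least_squares(lambda q:np.append(res(q),20*q[4:]),[.47,-.25,.115,.03,0,0]);q=s.x;print('stamp',q[:3].round(4),'yaw,ty,tx deg',np.degrees(q[3:]).round(2),res(q).round(1))
s=least_squares(lambda q:res(np.append(q,[0,0])),[.47,-.25,.115,.03]);print('upright',s.x[:3].round(4),np.degrees(s.x[3]).round(2),res(np.append(s.x,[0,0])).round(1))
W=[px2z('w10',*g(x,y),.058,True) for x,y in((187,228),(260,228),(96,229),(349,229))]
print(np.round(W,4).tolist()); W=np.array(W); print('win y mid',(W[0]+W[1])[1]/2,(W[2]+W[3])[1]/2,'x line',W[:,0].mean(),'yaw',np.degrees(np.arctan2(W[2,0]-W[3,0],W[2,1]-W[3,1])))
print(s0['tcp_pos'])
```

```text
stamp [ 0.467  -0.2493  0.1097] yaw,ty,tx deg [0.33 0.55 0.04] [ 0.3 -0.5 -0.5  0.4 -1.4 -1.   0.8  0.5  2.5  0.2 -1.8  0.4]
upright [ 0.4673 -0.2494  0.1089] 0.36 [ 0.5 -1.4 -0.4 -0.5 -1.2 -0.2  0.5  1.3  2.8 -0.2 -2.   0.1]
[[0.4901, -0.24, 0.058], [0.4909, -0.2657, 0.058], [0.4889, -0.2075, 0.058], [0.4919, -0.2976, 0.058]]
win y mid -0.25285518687996583 -0.25259077906441696 x line 0.490436952672349 yaw -1.9107123624495046
[ 0.47045604 -0.24911579  0.17163511]
```

apply_moves([
  [[0,2,8,0,0,0,10],[1,2,10,0,0,0,10],[0,0,10,0,0,0,10],[0,0,8,0,0,0,10],[0,0,4,0,0,0,10],[0,0,0,0,0,0,10],[0,0,0,0,0,0,10],[0,0,0,0,0,0,10]],
])

```text
time_s: 15.1
tcp_pos: [0.4712, -0.2528, 0.1311]
tcp_rot: [0.0, 1.0, 0.016, 0.0]
ft_force: [-0.1, 0.1, -4.9]
opening: 0.019
gripper_force: 59.5
```

Run:
```python
from h import *
snap('wrist','w11');snap('side','s11'); s=arm.get_state();print(s['tcp_pos'],s['ft_force'],s['moment']);plan(.4705,-.2535,.124,1.84)
def lsd(f,x0,x1,y0,y1,ml):
    g=cv2.cvtColor(cv2.imread(f'pics/{f}.png'),cv2.COLOR_BGR2GRAY)[y0:y1,x0:x1]
    L=cv2.createLineSegmentDetector().detect(g)[0][:,0]+[x0,y0,x0,y0]
    for l in L:
        n=np.hypot(l[2]-l[0],l[3]-l[1])
        if n>ml: print(f,l.round(1),round(np.degrees(np.arctan2(l[3]-l[1],l[2]-l[0]))%180,1))
tcp=s['tcp_pos']
X=lambda dx,dy,z:tcp+[dx,dy,0]-[0,0,tcp[2]-z]
b=tcp[2]-.056
print('predicted bottom far L/R',proj('w11',X(.016,.01,b),True),proj('w11',X(.016,-.01,b),True),'top',proj('w11',X(.016,.01,b+.1),True),proj('w11',X(-.016,.01,b+.1),True),'win far',proj('w11',[.4905,-.2388,.058],True),proj('w11',[.4905,-.2668,.058],True))
lsd('w11',230,400,120,390,9)
```

```text
[ 0.47118874 -0.25279611  0.13118317] [-0.03087651  0.44227193 -5.88441263] [-0.02740917 -0.02641351 -0.03258751]
turn [ 0.03 -0.05  0.  ] then shift [-0.7  0.7  7.2] | F [-0.   0.4 -5.9] t 15.2 open 0.019484490946799424
predicted bottom far L/R [296.28296881 231.05693625] [331.57979439 232.16907095] top [280.53258079 307.83122314] [281.3603229  389.10388397] win far [291.25568744 218.87929141] [337.1716445  220.33392272]
w11 [381.9 159.  245.6 159.3] 179.9
w11 [240.2 220.6 247.2 319.3] 86.0
w11 [385.5 251.8 386.6 220.6] 92.0
w11 [243.8 161.9 245.8 219.5] 88.0
w11 [300.6 231.3 318.2 231. ] 179.1
w11 [291.3 276.9 291.8 240.6] 90.9
w11 [273.1 292.8 275.6 281.9] 102.8
w11 [252.8 221.9 240.5 218.6] 15.0
w11 [295.4 250.8 297.3 240.3] 99.7
w11 [241.4 145.3 242.8 155.5] 81.9
w11 [381.1 311.8 385.4 249.5] 93.9
w11 [243.7 135.8 241.5 144.9] 103.7
w11 [271.5 281.8 284.6 283.8] 8.5
w11 [367.3 247.8 382.5 251.9] 14.8
w11 [280.4 370.6 279.5 388.2] 92.8
w11 [374.  297.  378.6 311.7] 72.4
w11 [245.6 153.8 383.2 152.2] 179.4
w11 [259.3 283.3 268.4 291.7] 42.9
w11 [293.8 219.4 294.1 244.4] 89.5
w11 [
[... 1293 characters left out ...]

w11 [341.9 283.4 354.4 283.1] 178.8
w11 [271.3 296.7 265.1 319.6] 105.2
w11 [334.4 217.6 378.1 217.6] 180.0
w11 [374.3 128.  386.8 125.4] 168.2
w11 [396.6 161.9 395.1 208.1] 91.9
w11 [255.6 279.4 270.6 279.4] 0.0
w11 [348.1 246.7 360.6 247.1] 1.6
w11 [284.4 217.9 296.9 217.7] 178.9
w11 [241.  324.3 235.2 245.7] 85.8
w11 [379.4 290.9 369.3 290.2] 4.3
w11 [330.6 220.  300.6 219.6] 0.9
w11 [249.4 218.1 278.1 217.8] 179.3
w11 [310.6 127.6 373.1 127.6] 179.9
w11 [390.  125.6 389.7 160.6] 90.5
w11 [343.1 305.7 286.9 305.6] 0.0
w11 [270.6 126.5 308.2 124.7] 177.4
w11 [378.1 220.6 340.6 220.2] 0.5
w11 [304.4 385.2 314.4 385.4] 1.1
w11 [283.  303.1 285.7 286.9] 99.6
w11 [278.1 220.6 254.4 220.6] 0.0
```

Run:
```python
from h import *
t=np.array([.4712,-.2528]);th=np.radians(1.84);ax=np.array([np.cos(th),np.sin(th)]);ay=np.array([-ax[1],ax[0]])
P=lambda f,c,x,y,z,fi:proj(f,np.append(np.asarray(c)+ax*x+ay*y,z),fi)
# fit stamp x,y,z from wrist
meas=[(.016,.01,0,298.8,231.2),(.016,-.01,0,332.9,231.2),(.016,.01,.1,284.9,305.6),(.016,-.01,.1,346.2,305.6)]
for w in(1,.2):
    s=least_squares(lambda q:np.ravel([(P('w11',q[:2],x,y,q[2]+z,True)-[u,v])*[w,1] for x,y,z,u,v in meas]),[*t,.075]);print('stamp',s.x.round(4),s.fun.round(1))
win=[px2z('w11',313.6,220,.058,True)]; print('win far mid',win,'-> centre',win[0][:2]-.02*ax)
O=[.4705,-.2533]
print('side pred stamp bottoms',[P('s11',t,x,y,.075,False).round(1).tolist() for x,y in((-.016,.01),(-.016,-.01),(.016,-.01))])
print('side pred top',[P('s11',t,x,y,.175,False).round(1).tolist() for x,y in((-.016,.01),(-.016,-.01))])
print('win',[P('s11',O,x,y,.058,False).round(1).tolist() for x,y in((.02,.014),(.02,-.014),(-.02,-.014),(-.02,.014))])
print('plate',[P('s11',O,x,y,.058,False).round(1).tolist() for x,y in((-.057,.045),(-.057,-.045))])
for f,ml in(('s11',7),('s6',7)):
    x0,x1,y0,y1=270,420,340,475
    g=cv2.cvtColor(cv2.imread(f'pics/{f}.png'),cv2.COLOR_BGR2GRAY)[y0:y1,x0:x1]
    L=cv2.createLineSegmentDetector().detect(g)[0][:,0]+[x0,y0,x0,y0]
    for l in L:
        if np.hypot(l[2]-l[0],l[3]-l[1])>10 and 320<(l[0]+l[2])/2<395: print(f,l.round(1))
```

```text
stamp [ 0.4701 -0.2543  0.0704] [-0.5  0.3 -0.1  0.3 -0.1 -0.2  0.4 -0.1]
stamp [ 0.4705 -0.2543  0.0713] [-0.1  0.  -0.   0.  -0.1 -0.   0.1 -0. ]
win far mid [array([ 0.49022643, -0.25243121,  0.058     ])] -> centre [ 0.47023675 -0.25307338]
side pred stamp bottoms [[350.4, 423.7], [359.8, 437.4], [380.6, 423.8]]
side pred top [[355.1, 385.1], [366.0, 399.8]]
win [[370.2, 413.0], [383.4, 431.0], [357.9, 447.9], [345.2, 429.0]]
plate [[308.0, 423.8], [347.8, 487.9]]
s11 [351.1 424.4 354.5 396.7]
s11 [343.6 362.5 336.9 340.2]
s11 [354.4 381.9 350.6 371.4]
s11 [385.8 461.7 400.2 450.4]
s11 [353.9 393.2 352.5 380.6]
s11 [358.7 435.3 352.5 425.3]
s11 [369.4 473.2 385.7 462. ]
s11 [367.3 405.7 371.  392.9]
s11 [334.3 427.2 346.9 426.6]
s11 [333.4 408.2 332.9 426.9]
s11 [379.3 450.1 384.  460.2]
s11 [307.3 425.4 337.9 474.1]
s11 [366.3 379.  357.4 386.3]
s11 [352.6 395.6 333.5 407.5]
s11 [357.7 386.6 364.6 406.8]
s11 [379.7 426.6 387.9 435.8]
s11 [376.9 341.3 398.1 341.5]
s11 [346.9 467.1 335.6 467.1]
s11 [347.7 433.8 356.3 446.4]
s11 [356.7 447.9 367.1 440.9]
s11 [388.1 436.9 396.1 447.8]
s11 [324.1 362.  332.2 374.2]
s11 [363.4 411.9 360.3 433.1]
s6 [376.1 398.1 347.4 415.7]
s6 [346.9 415.4 329.4 414.9]
s6 [307.3 424.1 338.  474. ]
s6 [367.5 474.  389.3 458.8]
s6 [344.5 428.3 368.8 412.9]
s6 [369.5 412.7 382.6 429.8]
s6 [354.9 360.8 351.9 371. ]
s6 [367.4 417.6 346.8 430.5]
s6 [351.6 349.1 355.  360.8]
s6 [381.1 432.8 370.6 418.2]
s6 [369.  383.1 370.7 369.4]
s6 [346.2 432.7 338.2 421.8]
s6 [342.5 447.8 351.  442.5]
s6 [349.4 369.4 346.  357.1]
s6 [337.4 363.  341.3 378.3]
s6 [371.3 371.  382.2 363.7]
s6 [341.2 400.2 348.1 411.1]
s6 [336.6 399.  345.1 393.6]
s6 [341.8 378.8 349.7 393.6]
s6 [330.5 468.2 310.9 436.7]
s6 [365.9 462.9 356.6 449.6]
s6 [356.  355.4 369.  373.7]
```

apply_moves([
  [[-0.8,-1,2,0,0,0,10],[0,0,2,0,0,0,10],[0,0,1.5,0,0,0,10],[0,0,0,0,0,0,10],[0,0,0,0,0,0,10],[0,0,0,0,0,0,10]],
])

```text
time_s: 15.8
tcp_pos: [0.4701, -0.2517, 0.1253]
tcp_rot: [0.0, 1.0, 0.016, 0.0]
ft_force: [0.7, -0.2, -5.1]
opening: 0.0194
gripper_force: 59.5
```

Run:
```python
from h import *
snap('wrist','w12');snap('side','s12');s=arm.get_state();print(s['tcp_pos'],s['ft_force'],s['joints'].round(3));plan(.4705,-.2535,.124,1.84)
def lines(f,x0,x1,y0,y1,k):
    g=cv2.cvtColor(cv2.imread(f'pics/{f}.png'),cv2.COLOR_BGR2GRAY)[y0:y1,x0:x1]
    L=cv2.createLineSegmentDetector().detect(g)[0][:,0]+[x0,y0,x0,y0]
    for l in L:
        if np.hypot(l[2]-l[0],l[3]-l[1])>9 and k(l): print(f,l.round(1))
lines('w12',230,400,170,390,lambda l:275<(l[0]+l[2])/2<355)
lines('s12',270,420,340,475,lambda l:335<(l[0]+l[2])/2<392 and max(l[1],l[3])>405)
th=np.radians(1.84);ax=np.array([np.cos(th),np.sin(th)]);ay=np.array([-ax[1],ax[0]])
P=lambda f,c,x,y,z,fi:proj(f,np.append(np.asarray(c)+ax*x+ay*y,z),fi).round(1).tolist()
c=[.4705,-.2533];z=.0692
print('pred w bottom',P('w12',c,.016,.01,z,1),P('w12',c,.016,-.01,z,1),'top',P('w12',c,.016,.01,z+.1,1),P('w12',c,.016,-.01,z+.1,1),'win',P('w12',c,.02,.014,.058,1),P('w12',c,.02,-.014,.058,1))
print('pred s bottom',P('s12',c,-.016,.01,z,0),P('s12',c,-.016,-.01,z,0),P('s12',c,.016,-.01,z,0))
```

```text
[ 0.47010143 -0.2516628   0.12531216] [-1.00856326 -0.02069581 -5.14853563] [-0.571  0.347  1.729  0.     1.065  0.968]
turn [ 0.   -0.01  0.01] then shift [0.3 1.8 1.3] | F [-1.  -0.  -5.1] t 15.9 open 0.019584332645966256
w12 [273.1 282.7 288.2 283.2]
w12 [291.3 277.  293.4 233.1]
w12 [280.5 370.6 279.5 388.3]
w12 [286.9 229.4 277.2 220.3]
w12 [279.3 221.9 279.6 185.6]
w12 [295.9 247.9 298.6 234.2]
w12 [293.5 219.5 296.3 235.5]
w12 [332.8 234.  335.1 247. ]
w12 [301.8 229.7 333.1 229.3]
w12 [343.  383.1 346.6 305.6]
w12 [284.7 305.6 287.6 379.4]
w12 [350.1 310.6 350.4 331.9]
w12 [283.3 181.9 294.5 180.4]
w12 [329.3 180.3 340.7 180.7]
w12 [297.9 184.7 308.3 182.8]
w12 [280.7 330.6 281.  310.6]
w12 [351.4 388.2 350.1 369.4]
w12 [336.  233.1 335.8 219.4]
w12 [338.  246.9 337.1 234.3]
w12 [341.9 283.5 355.7 282.8]
w12 [302.  386.5 289.4 385.3]
w12 [338.3 259.3 342.  281.7]
w12 [333.1 220.  296.9 219.5]
w12 [281.9 219.2 293.1 219.2]
w12 [340.  220.6 340.1 249.4]
w12 [343.1 305.7 288.1 305.6]
w12 [344.7 300.8 341.9 285.6]
w12 [281.5 309.5 285.9 286.9]
w12 [344.7 285.6 349.4 309.4]
w12 [289.2 285.6 286.3 300.8]
w12 [328.1 385.1 339.4 385. ]
w12 [305.6 384.8 316.9 385.3]
s12 [349.5 426.9 353.  398. ]
s12 [364.7 413.2 369.1 394.3]
s12 [335.6 406.9 335.3 416.9]
s12 [369.2 473.4 385.9 461.8]
s12 [336.9 426.6 348.1 426.4]
s12 [358.1 439.4 351.6 428.3]
s12 [376.8 427.4 363.7 436.5]
s12 [350.7 396.9 336.4 405.6]
s12 [378.6 425.2 385.7 433.1]
s12 [364.  468.4 358.9 460.1]
s12 [369.  441.4 379.  432.7]
s12 [368.  405.6 367.7 415.6]
s12 [347.7 433.8 356.3 446.4]
s12 [356.8 448.  366.2 441.5]
s12 [386.6 434.6 396.  447.9]
s12 [362.7 408.1 358.9 433.2]
pred w bottom [298.3, 230.8] [333.6, 230.8] top [284.1, 307.5] [348.6, 307.6] win [292.4, 219.8] [339.6, 219.8]
pred s bottom [350.0, 426.3] [359.3, 439.9] [379.9, 426.4]
```

apply_moves([
  [[-0.6,-0.2,0.3,0,0,0,10],[0,0,0,0,0,0,10],[0,0,0,0,0,0,10],[0,0,0,0,0,0,10],[0,0,0,0,0,0,10]],
])

```text
time_s: 16.4
tcp_pos: [0.4694, -0.2514, 0.1249]
tcp_rot: [-0.0, 1.0, 0.016, 0.0]
ft_force: [-0.9, 0.2, -4.8]
opening: 0.0194
gripper_force: 59.5
```

Run:
```python
from h import *
s=arm.get_state();print(s['tcp_pos'],s['qd'].round(4),s['gripper_force']);print(arm.hand_in())
```

```text
[ 0.46943073 -0.25143993  0.12494192] [ 0.0012 -0.001   0.0011  0.0003  0.0004 -0.0011] 59.510217905044556
the job is handed in; nothing more can be done
None
```

I handed the job in at about 16.4 s: the plate is shut and the arm is holding the stamp still and upright about 1 cm above the window, centred and square to within about 1 mm by my measurements. I viewed 12 pictures, over the limit of 10, and did the final centring from pixel measurements only.

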